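# Raise the cake cabinet's window to the pointer

### The job

One of the cabinet's two counterweighted windows has the low, open cake tin standing behind it; push that window up from beneath its ledge with the fingertips until its ledge is level with the pointer on the middle post, and leave it there. Push gently, and do not grip or lift anything. Leave the other window, the pointer and everything standing around as they are, and finish with the hand clear.

Things in the scene. Friction and masses are not known exactly. Their poses are not given: they have to be found in the camera images.
- cabinet: clear-walled cake cabinet, fixed, 330 mm deep, 560 wide, 310 high, turned up to 0.2 rad. Origin: middle of its underside; x from front (robot side) to open back, y to its left, z up. The front leans back 40 degrees from vertical; three posts at y = -262, 0, 262 mm, between them two clear sliding windows, centres at y = 131 (left) and -131 mm (right). Inner floor 20 mm above the table.
- window_left (a joint): height of the left (+y) window in its slide, m: 0 down, grows going up, 0.19 at the stop. The slide leans 40 degrees back from vertical, away from the robot: 10 mm of travel is 7.7 mm up, 6.4 mm away. Counterweighted: stays where it is left; takes about 2 to 6 N along the slide to push up.
- window_right (a joint): height of the right (-y) window in its slide, m: 0 down, grows going up, 0.19 at the stop. The slide leans 40 degrees back from vertical, away from the robot: 10 mm of travel is 7.7 mm up, 6.4 mm away. Counterweighted: stays where it is left; takes about 2 to 6 N along the slide to push up.
- ledge_left (a point): lip at the left (+y) window's foot: aluminium wedge, 190 mm long, flat underside 44 mm out from the window's face, square to it; sloping top, not grippable. Open space below it, 88 mm steel apron behind. Origin: middle of the underside's front edge (nearest the robot). z: up along the slide; x: inward along the underside, 40 degrees below level; y: along the ledge. Rises with the window.
- ledge_right (a point): lip at the right (-y) window's foot: aluminium wedge, 190 mm long, flat underside 44 mm out from the window's face, square to it; sloping top, not grippable. Open space below it, 88 mm steel apron behind. Origin: middle of the underside's front edge (nearest the robot). z: up along the slide; x: inward along the underside, 40 degrees below level; y: along the ledge. Rises with the window.
- pointer_edge (a point): pointer: dark steel T-shaped clip on the middle post between the ledges, out as far as they are; 6 mm thick, cross-bar 62 mm wide, 5 mm from the ledges' ends. Point: middle of its underside's front edge; axes as the ledges'. Level: undersides of ledge and pointer in one line, so the ledge's origin has z = 0 here. Its height varies; do not move it.
- tin: low open round cake tin of bare aluminium, 150 mm across, 55 mm high, loose on the cabinet floor behind one of the two windows; origin at the centre of its underside. It tells which window to raise.
- tub: lidded white plastic tub, 100 mm across, 110 mm high, behind the other window; origin at the centre of its underside. Leave it.
- nozzle: steel piping nozzle, a cone 32 mm across and 45 mm high, standing on the table in front of the middle post; origin under its centre. Leave it.
- jar: amber glass jar with steel lid, 54 mm across, 80 mm high, on the table in front of the cabinet's left end; origin under its centre. Leave it.
- spatula: spatula lying on the table at the robot's right. Leave it.
- tape: cardboard ring 90 mm across, 40 mm high, on the table at the robot's left. Leave it.
- spare_tub: a second lidded white tub, 100 mm across, 110 mm high, on the table left of the cabinet. Leave it.
There are look-alikes about, which are no part of the job. Leave any blue or yellow look-alike of the tin alone.

How it is judged:
By the outcome, as a careful person would: the job done as asked, in the order asked, and still so for the second after the job is handed in, with the robot touching nothing.
It also fails if it takes over 35 s, if anything falls off the work surface, if the arm or the gripper's body presses on something with over 40 N, if the wrist force passes 120 N, or if a joint passes its speed limit or range.

### The arm

A 6-joint arm with a two-finger parallel gripper is mounted at the origin on the work surface. World frame = base frame: x ahead of the robot, y to its left, z up, the work surface at z = 0. Lengths are in m, angles in degrees, forces in N, time in s.
With the tool pointing down it reaches from about 0.375 to 0.9 m from the base axis. Payload 3.1 kg.
Tool frame: the origin (TCP) lies midway between the tips of the shut fingers; the grasp point (between the pads) lies 19 mm behind it; z points along the fingers, y is the line along which they close (so a half turn about z gives the same grasp; the last joint's range is limited). The gripper opens to 87 mm and grips with 3 to 60 N. Pads are 19 mm wide; open, the fingers measure 117 mm over their backs; the gripper's body (75 mm by 190 mm) begins 51 mm behind the grasp point.
Start: joints at [-87.347, 30.224, 82.088, -0, 67.689, -10.227], TCP at [0.139, -0.609, 0.223] pointing down, gripper open.
Joint ranges: [-176.69, 176.69], [-43.24, 126.21], [12.49, 139.97], [-82, 262], [0, 151.66], [-163.58, 163.58]. Speed limits (degrees/s): [159.86, 159.86, 180, 180, 180, 180].

### API

Orientations are given as a 3x3 rotation matrix whose columns are the frame's x, y, z axes.
In Python, from rig import read_state, optics, bot gives the robot as it stands. The module is installed in compiled form; this text tells all that it offers.
- The arm moves only by the tool send_rows, never from a script. Its argument "commands" is a list of rows, each a list of 7 numbers: the turn, a rotation vector about the tool's x, y, z in units of 5 degrees (1.0 is 5 degrees), then the shift along the tool's x, y, z in units of 30 mm (1.0 is 30 mm), then the opening, from 0 (shut) to 1 (fully open). In form: [[rx, ry, rz, tx, ty, tz, gripper], ...]. A call has 1 to 20 rows; each row is the pose to reach, as a shift and turn from the pose commanded when the call began, along the tool's axes at that moment; what a row does not reach only later rows make up. A row lasts 1/12 s, in which the tool goes at most 41.7 mm and 7.16 degrees, less where a joint would pass 70% of its speed; a pose out of reach is approached as far as the arm can. A call with a gripper value outside its range is refused whole. The fingers move at their own pace and stop on an object; the grip force is fixed at half the most. Time passes only in rows, so rows that repeat a pose let the fingers close. It gives the time, the measured TCP pose, the force, the opening and the grip force at its end, in the units of the state.
- read_state(): the state, without advancing time (a new reading comes with each control period).
- optics.capture(name): name is "scene" or "top"; returns a dict with "image" (384x512x3 uint8, blue, green, red), "intrinsics" (3x3 intrinsics, pixels), "k1" (the pictures are not rectified: a ray, as slopes to the right and down, at radius r is drawn at 1 + k1 r^2 times it, then the intrinsics apply), "extrinsics" (4x4, takes a point from world to camera coordinates). Camera axes: x right, y down, z forward; pixel columns grow to the right and rows downward; lengths in m; the calibration is good to about 2 mm. A picture is of the moment at which its call begins. There is no depth.
- bot.hand_in(): hands the job in; it is judged then, once.
The state is a dict: "time_s": time; "joint_positions": joint angles; "qvel": joint speeds; "tau": joint torques, N m; "position": TCP position; "tcp_rot": TCP orientation; "force": force on the tool from outside, world axes, zero at the start; "moment": the same for the moment, N m; "opening": opening from 0.0 (shut) to 1.0 (fully open); "grasp_force": force on a finger pad.
Only numpy, scipy, OpenCV 4.12 (cv2) and the standard library are available. Lean on these libraries where they do the work, as an engineer would, in place of code of your own. Each camera call takes 0.05 s, during which the arm holds its last target. There are 200 camera calls.

## Working session

There is one attempt and no reset: what is moved stays moved. The work goes in short steps, Python scripts to look and compute and a tool call to move; the robot and the scene stay as the last step left them, time stands still between calls to the robot, and variables do not carry over. Pictures are saved under pics/ and viewed, at most 10 in all, crops included, and the job is handed in when it is done.

Besides the shell and the picture viewer there is one more tool, called after "Request:" by a JSON object that holds its "name" and its "arguments". send_rows: Moves the arm, as the interface text tells. Its arguments: {"type":"object","properties":{"commands":{"type":"array","items":{"type":"array","items":{"type":"number"}}}},"required":["commands"]}

```bash
mkdir -p pics
cat > h.py <<'E'
import numpy as np, cv2
from rig import read_state, optics, bot
def cap(n):
    c=optics.capture(n); np.savez(f'/tmp/{n}.npz',**c); return c
def load(n): return dict(np.load(f'/tmp/{n}.npz'))
def proj(c,P):
    P=np.atleast_2d(P); q=P@c['extrinsics'][:3,:3].T+c['extrinsics'][:3,3]
    s=q[:,:2]/q[:,2:]; s=s*(1+float(c['k1'])*(s**2).sum(1,keepdims=True))
    return s@c['intrinsics'][:2,:2].T+c['intrinsics'][:2,2]
def ray(c,uv):
    K=c['intrinsics'];d=(np.array(uv,float)-K[:2,2])/[K[0,0],K[1,1]];s=d.copy()
    for _ in range(30): s=d/(1+float(c['k1'])*(s@s))
    R=c['extrinsics'][:3,:3];v=R.T@np.r_[s,1];return -R.T@c['extrinsics'][:3,3],v/np.linalg.norm(v)
def atz(c,uv,z):
    o,v=ray(c,uv);return o+v*(z-o[2])/v[2]
E
python3 - <<'E'
from h import *
for n in('scene','top'):
    c=cap(n);cv2.imwrite(f'pics/{n}0.png',cv2.resize(c['image'],(800,600),interpolation=cv2.INTER_CUBIC))
    print(n,ray(c,(256,192)),c['intrinsics'][0,0],c['k1'])
print(read_state())
E
```

```text
scene (array([1.6355691 , 0.41826606, 1.00356876]), array([-0.74761787, -0.2801526 , -0.60214786])) 405.59120423602144 -0.059641383602311686
top (array([0.33291041, 0.02393747, 1.37571357]), array([ 0.15668821, -0.01226835, -0.98757192])) 387.01281850004113 -0.015291311439697251
{'time_s': 0.1, 'joint_positions': array([-8.73469883e+01,  3.02720666e+01,  8.21477932e+01, -5.43748803e-04,
        6.76893815e+01, -1.02280744e+01]), 'qvel': array([ 0.05896422, -0.03785201, -0.0716175 ,  0.03027489, -0.09977148,
        0.04971125]), 'tau': array([ 1.68751544e-04, -4.40984559e+01, -1.77151465e+01,  6.34095026e-02,
        5.33703156e-02, -4.61381546e-05]), 'position': array([ 0.13931763, -0.60861223,  0.2216933 ]), 'tcp_rot': array([[ 9.74834049e-01,  2.22931756e-01, -9.70225156e-05],
       [ 2.22931533e-01, -9.74832245e-01,  1.90416947e-03],
       [ 3.29919167e-04, -1.87787861e-03, -9.99998182e-01]]), 'force': array([-0.62584959,  0.51757917,  0.72577915]), 'moment': array([ 0.01643021, -0.02670567,  0.00367905]), 'grasp_force': 0.0, 'opening': 0.9995506972816934}
```

View pics/scene0.png

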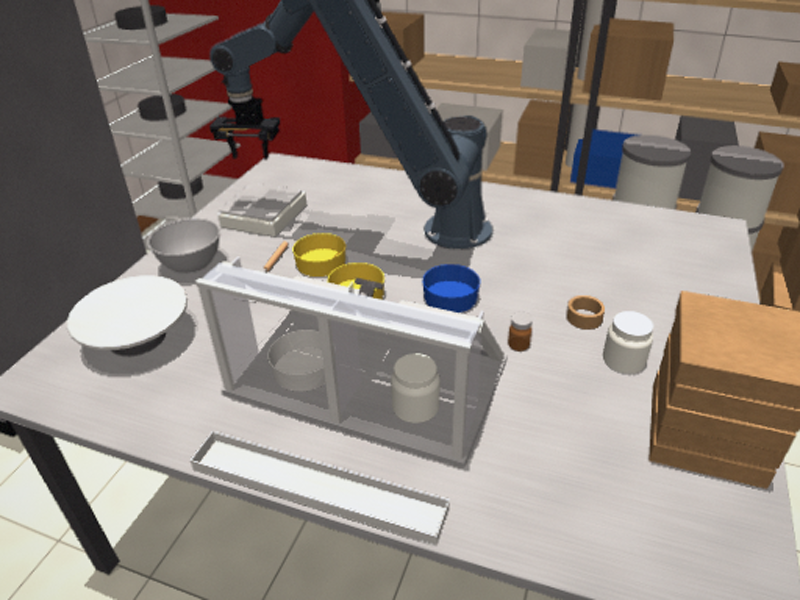

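View pics/top0.png

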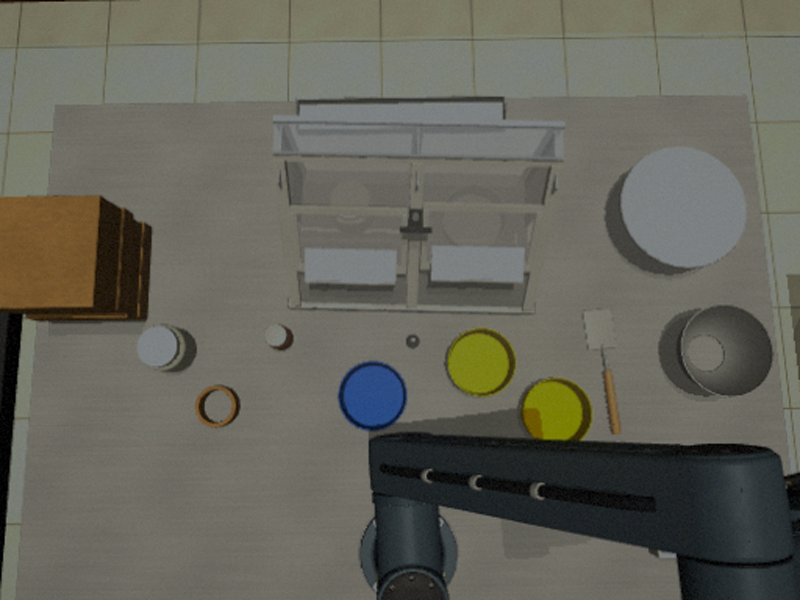

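Run:
```python
from h import *
c=load('top')['image'][65:210,165:370]
cv2.imwrite('pics/topc.png',cv2.convertScaleAbs(cv2.resize(c,(800,566),interpolation=cv2.INTER_CUBIC),alpha=1.5))
c=load('scene')['image'][155:300,120:325]
cv2.imwrite('pics/scenec.png',cv2.resize(c,(800,566),interpolation=cv2.INTER_CUBIC))
```

```text
(no output)
```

View pics/topc.png

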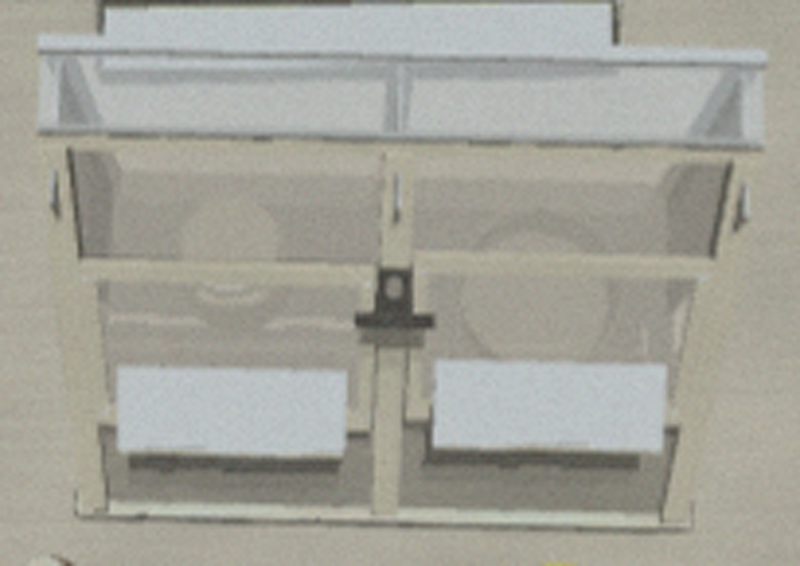

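View pics/scenec.png

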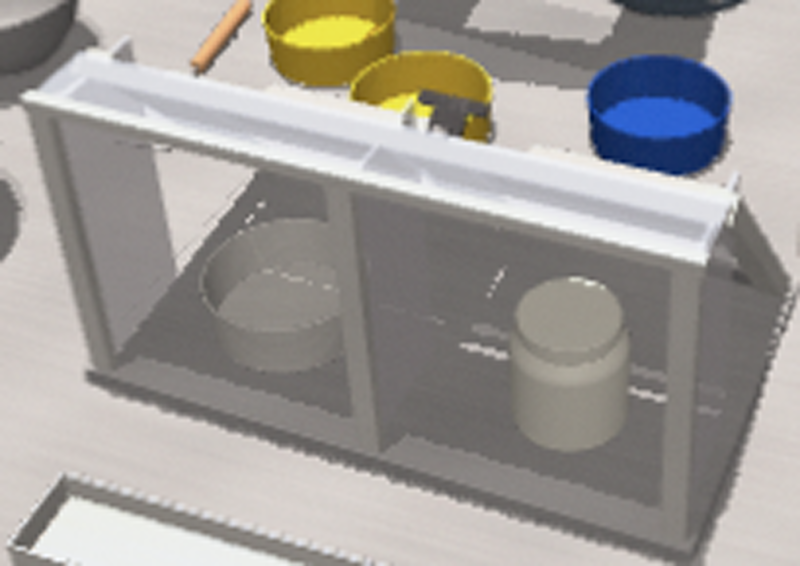

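```bash
cat > fit.py <<'E'
from h import *
from scipy.optimize import least_squares as LS
T=lambda *p:np.array(p)/3.902+[165,65]
t=load('top');sc=load('scene')
S,C=np.sin(np.radians(40)),np.cos(np.radians(40))
top=np.array([T(76,519),T(692,530),T(40,38),T(767,55)])
X=np.array([[-.165,.28,0],[-.165,-.28,0],[.165,.28,.31],[.165,-.28,.31]])
scn=np.array([[88,375],[690,555]])/3.902+[120,155]   # back bottom corners
Xs=np.array([[.165,-.28,0],[.165,.28,0]])
def W(p,X):
    c,s=np.cos(p[2]),np.sin(p[2]);return X@np.array([[c,-s,0],[s,c,0],[0,0,1]]).T+[p[0],p[1],0]
L=[T(118,452),T(346,457)];Rr=[T(432,450),T(664,453)];P=[T(355,327),T(434,327)]
def edge(p,s,y,d): # plane through front-bottom line, offset d outward
    return W(p,np.array([[-.165+s*S-d*C,yy,s*C+d*S] for yy in y]))
LY=[.226,.036];RY=[-.036,-.226];PY=[.031,-.031]
def f(q):
    p=q[:3];r=[proj(t,W(p,X))-top,.7*(proj(sc,W(p,Xs))-scn)]
    for s,y,m in((q[3],LY,L),(q[4],RY,Rr),(q[5],PY,P)): r.append(proj(t,edge(p,s,y,q[6]))-m)
    return np.concatenate(r).ravel()
r=LS(f,[.7,0,0,.1,.1,.2,.05],loss='soft_l1')
if __name__=='__main__':
    print(r.x.round(4));print(f(r.x).reshape(-1,2).round(2))
    J=r.jac;print('sd',(np.sqrt(np.diag(np.linalg.inv(J.T@J)))*.5).round(4))
    for n,s,y in(('L',r.x[3],LY),('R',r.x[4],RY),('P',r.x[5],PY)):print(n,edge(r.x[:3],s,y,r.x[6]).round(4))
    for n,u,z in(('nozzle',(412,341),.0),('yel1',(480,362),.055),('yel2',(556,412),.055),('jar',(279,337),.08),('yel1front',(480,330),.055)):print(n,atz(t,np.array(u)*.64,z).round(3))
E
python3 fit.py
```

```text
[ 0.6814 -0.0243 -0.0347  0.1363  0.1467  0.2677  0.0574]
[[ 0.78  1.79]
 [-0.95  2.27]
 [-2.32 -0.44]
 [ 1.93 -1.18]
 [-0.24  0.2 ]
 [-0.12  0.49]
 [-0.14  0.04]
 [-0.08 -0.03]
 [ 0.25 -0.25]
 [-0.24  0.21]
 [-0.03 -0.2 ]
 [ 0.24  0.22]]
sd [0.0013 0.0006 0.0034 0.0043 0.0043 0.0037 0.005 ]
L [[0.568  0.2058 0.1414]
 [0.5614 0.0159 0.1414]]
R [[ 0.5655 -0.0563  0.1493]
 [ 0.559  -0.2461  0.1493]]
P [[ 0.6456  0.008   0.2419]
 [ 0.6434 -0.054   0.2419]]
nozzle [ 0.456 -0.019  0.   ]
yel1 [ 0.404 -0.164  0.055]
yel2 [ 0.294 -0.324  0.055]
jar [0.461 0.269 0.08 ]
yel1front [ 0.473 -0.167  0.055]
```

```bash
python3 - <<'E'
s=open('fit.py').read()
s=s.replace("top=np.array([T(76,519),T(692,530),T(40,38),T(767,55)])","top=np.array([T(76,519),T(692,530)])").replace("X=np.array([[-.165,.28,0],[-.165,-.28,0],[.165,.28,.31],[.165,-.28,.31]])","X=np.array([[-.165,.28,.02],[-.165,-.28,.02]])")
open('fit2.py','w').write(s)
E
python3 fit2.py
python3 - <<'E'
from h import *
R=read_state()['tcp_rot']
from scipy.spatial.transform import Rotation as Ro
a,b=np.radians(-2.),np.radians(60)
z=np.array([np.cos(b)*np.cos(a),np.cos(b)*np.sin(a),-np.sin(b)]);y=np.array([np.sin(a),-np.cos(a),0]);D=np.c_[np.cross(y,z),y,z]
print(D.round(3),(Ro.from_matrix(R.T@D).as_rotvec(degrees=True)/5).round(2))
for p in([.25,-.45,.30],[.44,-.15,.22]): print((R.T@(np.array(p)-read_state()['position'])/.03).round(2))
E
```

```text
[ 0.6842 -0.0239 -0.0315  0.1354  0.1447  0.2661  0.06  ]
[[-0.12  0.48]
 [ 0.35  0.5 ]
 [-0.51  0.75]
 [-0.04  0.88]
 [-0.19  0.14]
 [-0.09 -0.12]
 [ 0.24 -0.15]
 [-0.25  0.12]
 [-0.13 -0.17]
 [ 0.16  0.18]]
sd [0.0013 0.0006 0.0035 0.0044 0.0043 0.0037 0.0051]
L [[0.5675 0.2058 0.1423]
 [0.5615 0.0159 0.1423]]
R [[ 0.5652 -0.0562  0.1494]
 [ 0.5592 -0.2461  0.1494]]
P [[ 0.6454  0.0083  0.2424]
 [ 0.6434 -0.0537  0.2424]]
nozzle [ 0.456 -0.019  0.   ]
yel1 [ 0.404 -0.164  0.055]
yel2 [ 0.294 -0.324  0.055]
jar [0.461 0.269 0.08 ]
yel1front [ 0.473 -0.167  0.055]
[[ 0.865 -0.035  0.5  ]
 [-0.03  -0.999 -0.017]
 [ 0.5    0.    -0.866]] [-0.8   5.96  2.9 ]
[ 4.78 -4.34 -2.6 ]
[ 13.18 -12.67   0.08]
```

Request:
{"name": "send_rows", "arguments": {"commands": [[0,0,0,1,-1,-2,0],[-0.1,0.7,0.3,2,-2,-2.5,0],[-0.2,1.2,0.6,3,-3,-2.5,0],[-0.3,1.8,0.9,4,-4,-2.5,0],[-0.3,2.4,1.2,5,-5,-2.5,0],[-0.4,3,1.4,6,-6,-2.5,0],[-0.5,3.6,1.7,7,-7,-2.5,0],[-0.6,4.2,2,8,-8,-2.5,0],[-0.6,4.8,2.3,9,-9,-2,0],[-0.7,5.4,2.6,10,-10,-1.5,0],[-0.8,5.96,2.9,11,-11,-1,0],[-0.8,5.96,2.9,12,-12,-0.5,0],[-0.8,5.96,2.9,13,-12.6,0,0],[-0.8,5.96,2.9,13.2,-12.7,0,0],[-0.8,5.96,2.9,13.2,-12.7,0,0]]}}

```text
time_s: 1.35
position: [0.4408, -0.141, 0.2203]
tcp_rot: [[0.868, -0.023, 0.496], [-0.022, -1.0, -0.007], [0.496, -0.005, -0.868]]
force: [-0.5, 0.3, -0.3]
opening: 0.016
grasp_force: 0.0
```

```bash
python3 -c "
from h import *
s=read_state();print({k:np.round(v,3) for k,v in s.items()})"
```

```text
{'time_s': np.float64(1.35), 'joint_positions': array([-45.873,  11.591, 125.54 ,  46.45 ,  28.963,   6.936]), 'qvel': array([ 3.383,  2.111, -2.051, -0.184, -5.738,  1.55 ]), 'tau': array([  0.192, -22.155, -12.904,   1.182,  -0.594,   0.239]), 'position': array([ 0.441, -0.141,  0.22 ]), 'tcp_rot': array([[ 0.868, -0.023,  0.496],
       [-0.022, -1.   , -0.007],
       [ 0.496, -0.005, -0.868]]), 'force': array([-0.55 ,  0.326, -0.257]), 'moment': array([0.088, 0.371, 0.043]), 'grasp_force': np.float64(0.0), 'opening': np.float64(0.016)}
```

```bash
cat > kin.py <<'E'
from h import *
from scipy.optimize import least_squares as LS
from scipy.spatial.transform import Rotation as Ro
r=lambda a,d:Ro.from_euler(a,d,degrees=True).as_matrix()
def fk(q,p):
    h,d,L1,L2,T=p
    A=r('z',q[0]);pos=np.array([0,0,h])+A@[0,d,0]
    A=A@r('y',q[1]);pos=pos+A@[0,0,L1];A=A@r('y',q[2]);pos=pos+A@[0,0,L2]
    A=A@r('z',q[3])@r('y',q[4])@r('z',q[5]);return pos+A@[0,0,T],A
Q=[[-87.347,30.272,82.148,0,67.689,-10.228],[-45.873,11.591,125.54,46.45,28.963,6.936]]
X=[[.1393,-.6086,.2217],[.4408,-.141,.2203]]
s=LS(lambda p:np.concatenate([fk(q,p)[0]-x for q,x in zip(Q,X)]),[.2,.1,.44,.44,.3]);P=s.x
def ik(pos,R,q0):
    f=lambda q:np.r_[(fk(q,P)[0]-pos)*10,Ro.from_matrix(fk(q,P)[1].T@R).as_rotvec()]
    s=LS(f,q0,bounds=([-176,-43,12.5,-82,0,-163],[176,126,139.9,262,151,163]),x_scale=50.);return s.x,s.cost
def D(a,b):
    a,b=np.radians(a),np.radians(b)
    z=np.array([np.cos(b)*np.cos(a),np.cos(b)*np.sin(a),-np.sin(b)]);y=np.array([np.sin(a),-np.cos(a),0]);return np.c_[np.cross(y,z),y,z]
if __name__=='__main__':
    print(P,s.fun.round(4)); [print(fk(q,P)[1].round(3)) for q in Q]
    sl=np.array([.643,-.02,.766])
    for b in(60,50,40,35,30,20):
        q=Q[1]
        for x in([.44,-.15,.22],[.50,-.15,.17],[.565,-.152,.12],np.array([.565,-.152,.12])+.125*sl):
            q,c=ik(np.array(x),D(-2,b),q);print(b,q.round(0),round(c,6))
E
python3 kin.py
```

```text
[-0.02016775  0.12239111  0.68013686  0.28886766  0.2405699 ] [ 0.0112  0.0055 -0.0052 -0.0016 -0.0147  0.0052]
[[-0.223  0.975 -0.   ]
 [ 0.975  0.223  0.002]
 [ 0.002  0.    -1.   ]]
[[ 0.023  0.868  0.496]
 [ 1.    -0.022 -0.007]
 [ 0.005  0.496 -0.868]]
60 [-45.  12. 127.  49.  27.  95.] 0.0
60 [-39.  20. 127.  65.  19.  84.] 0.0
60 [-34.  28. 124.  82.  15.  70.] 0.0
60 [-29.  26. 100.  27.  30. 133.] 0.0
50 [-49.  12. 135.  83.  28.  58.] 0.0
50 [-42.  20. 136. 108.  26.  37.] 0.0
50 [-36.  29. 133. 125.  26.  24.] 0.0
50 [-31.  25. 108.  60.  21.  99.] 0.0
40 [-53.  12. 140.  97.  35.  40.] 0.002558
40 [-44.  21. 140. 118.  34.  24.] 0.003315
40 [-38.  31. 140. 137.  41.   9.] 0.000397
40 [-32.  25. 116. 106.  24.  52.] 0.0
35 [-54.  13. 140.  96.  37.  40.] 0.011059
35 [-45.  22. 140. 116.  36.  25.] 0.012613
35 [-39.  31. 140. 135.  43.  10.] 0.005553
35 [-33.  26. 120. 121.  30.  36.] 0.0
30 [-55.  13. 140.  95.  39.  40.] 0.025463
30 [-46.  22. 140. 114.  38.  25.] 0.027815
30 [-40.  31. 140. 133.  45.  11.] 0.016575
30 [-34.  27. 124. 131.  37.  25.] 0.0
20 [-57.  14. 140.  93.  44.  39.] 0.071584
20 [-48.  23. 140. 110.  43.  26.] 0.075355
20 [-42.  32. 140. 127.  49.  12.] 0.055458
20 [-35.  30. 132. 141.  55.  12.] 0.0
```

Request:
{"name": "send_rows", "arguments": {"commands": [[0,0.5,0,0.3,0.1,0.5,0],[-0.05,1,0.1,0.6,0.15,1,0],[-0.1,1.5,0.15,0.9,0.2,1.6,0],[-0.12,2,0.2,1.16,0.3,2.15,0],[-0.12,2,0.2,1.16,0.3,2.15,0],[-0.12,2,0.2,1.16,0.3,2.15,0],[-0.12,2,0.2,1.16,0.3,2.15,0]]}}

```text
time_s: 1.93
position: [0.5021, -0.161, 0.1835]
tcp_rot: [[0.766, -0.055, 0.64], [-0.043, -0.998, -0.035], [0.641, -0.001, -0.767]]
force: [-0.1, 0.3, -0.1]
opening: 0.004
grasp_force: 0.0
```

```bash
python3 -c "
from h import *
s=read_state();print(s['joint_positions'].round(1),s['qvel'].round(1),s['position'].round(4),s['force'].round(1))
R=s['tcp_rot'];print(R.round(3));print(R.T@(np.array([.561,-.151,.1125])-s['position'])/.03, R.T@[.643,-.02,.766])"
```

```text
[-45.1  23.1 127.6  95.3  25.5 -40.4] [ 0.1 -1.7  0.2 -1.   0.1  0.4] [ 0.5021 -0.161   0.1835] [-0.1  0.3 -0.1]
[[ 0.766 -0.055  0.64 ]
 [-0.043 -0.998 -0.035]
 [ 0.641 -0.001 -0.767]]
[-0.02951477 -0.44080469  3.06073831] [ 0.98470479 -0.01616597 -0.17521452]
```

Request:
{"name": "send_rows", "arguments": {"commands": [[0.1,0,-0.1,0,-0.3,0.4,0],[0.15,0,-0.2,0,-0.4,0.9,0],[0.15,0,-0.2,0,-0.4,1.4,0],[0.15,0,-0.2,0,-0.4,1.9,0],[0.15,0,-0.2,0,-0.4,2.4,0],[0.15,0,-0.2,0,-0.4,2.8,0],[0.15,0,-0.2,0,-0.4,3.0,0],[0.15,0,-0.2,0,-0.4,3.0,0],[0.15,0,-0.2,0,-0.4,3.0,0]]}}

```text
time_s: 2.68
position: [0.5608, -0.1521, 0.1157]
tcp_rot: [[0.766, -0.033, 0.642], [-0.024, -0.999, -0.023], [0.643, 0.002, -0.766]]
force: [-0.7, 0.1, 0.4]
opening: 0.007
grasp_force: 0.0
```

Run:
```python
from h import *
s=read_state();print(s['joint_positions'].round(1),s['position'].round(4),s['force'].round(1))
R=s['tcp_rot'];print(R.round(3)); print(R.T@[.643,-.02,.766])
c=cap('top');cv2.imwrite('pics/t2.png',cv2.convertScaleAbs(cv2.resize(c['image'][100:210,210:365],(775,550),interpolation=cv2.INTER_CUBIC),alpha=1.5))
```

```text
[-38.1  35.  123.3 117.7  25.3 -59.5] [ 0.5608 -0.1521  0.1157] [-0.7  0.1  0.4]
[[ 0.766 -0.033  0.642]
 [-0.024 -0.999 -0.023]
 [ 0.643  0.002 -0.766]]
[ 9.85192925e-01  2.75220278e-04 -1.73204577e-01]
```

View pics/t2.png

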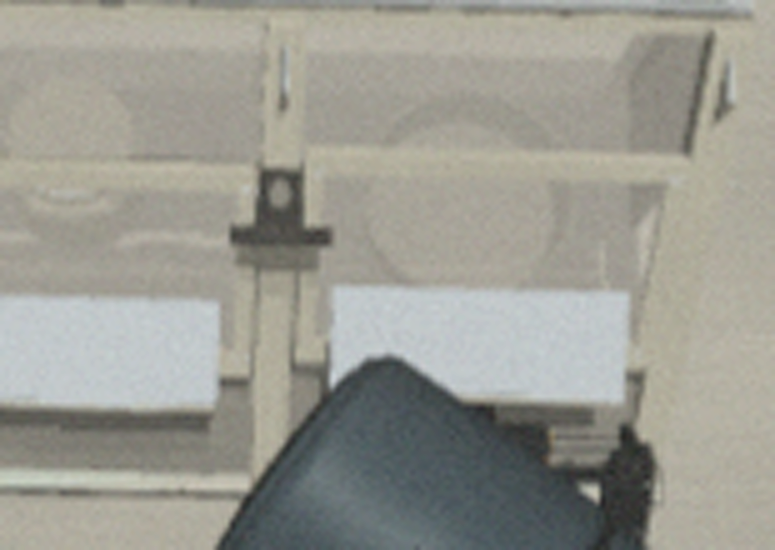

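Request:
{"name": "send_rows", "arguments": {"commands": [[0,0,0,0.1,0,-0.02,0],[0,0,0,0.2,0,-0.035,0],[0,0,0,0.3,0,-0.053,0],[0,0,0,0.4,0,-0.07,0],[0,0,0,0.4,0,-0.07,0]]}}

```text
time_s: 3.15
position: [0.5691, -0.1524, 0.1252]
tcp_rot: [[0.765, -0.033, 0.643], [-0.023, -0.999, -0.023], [0.643, 0.003, -0.766]]
force: [-0.2, -0.7, 1.2]
opening: 0.004
grasp_force: 0.1
```

Request:
{"name": "send_rows", "arguments": {"commands": [[0,0,0,0.1,0,-0.02,0],[0,0,0,0.2,0,-0.035,0],[0,0,0,0.3,0,-0.053,0],[0,0,0,0.3,0,-0.053,0]]}}

```text
time_s: 3.48
position: [0.5749, -0.1525, 0.1319]
tcp_rot: [[0.766, -0.033, 0.643], [-0.024, -0.999, -0.023], [0.643, 0.002, -0.766]]
force: [-3.0, -0.8, -0.1]
opening: 0.004
grasp_force: 0.8
```

Request:
{"name": "send_rows", "arguments": {"commands": [[0,0,0,0.1,0,-0.018,0],[0,0,0,0.2,0,-0.035,0],[0,0,0,0.3,0,-0.053,0],[0,0,0,0.4,0,-0.07,0],[0,0,0,0.5,0,-0.088,0],[0,0,0,0.5,0,-0.088,0]]}}

```text
time_s: 3.98
position: [0.5848, -0.1528, 0.1436]
tcp_rot: [[0.765, -0.033, 0.643], [-0.024, -0.999, -0.023], [0.643, 0.002, -0.766]]
force: [-1.6, -1.2, 0.5]
opening: 0.003
grasp_force: 0.6
```

Run:
```python
from h import *
s=read_state();print(s['joint_positions'].round(1),s['position'].round(4),s['force'].round(1))
a=load('top')['image'];c=cap('top')
# vertical profile near ledge top edges: right (cols 305-330), left (200-245)
for n,(x0,x1) in dict(R=(312,334),L=(200,245)).items():
  for im in(a,c['image']): print(n,im[150:185,x0:x1].mean((1,2)).round(0).astype(int))
```

```text
[-36.1  31.6 119.2 104.2  21.8 -42.8] [ 0.5848 -0.1528  0.1436] [-1.6 -1.2  0.5]
R [104 105 104 103 105 104 103 106 123 132 132 132 132 132 132 132 132 131
 132 132 132 131 132 131 132 131 132 132 130 129 106  76  67  67  63]
R [106 116 129 133 133 133 133 133 133 133 133 134 134 133 134 133 133 134
 134 133 133 132 129 125 104  75  61  56  52  53  53  58  71  57  37]
L [102 103 105 106 106 104 103 102 105 120 131 132 133 132 133 133 132 133
 133 132 133 133 133 132 132 133 132 132 132 129 124 100  70  61  61]
L [103 104 106 108 108 105 104 103 106 121 132 134 134 134 134 134 134 134
 134 134 134 134 134 133 134 134 134 134 134 130 125 102  71  62  61]
```

Request:
{"name": "send_rows", "arguments": {"commands": [[0,0,0,0.1,0,-0.018,0],[0,0,0,0.25,0,-0.044,0],[0,0,0,0.4,0,-0.07,0],[0,0,0,0.55,0,-0.097,0],[0,0,0,0.7,0,-0.123,0],[0,0,0,0.85,0,-0.15,0],[0,0,0,1.0,0,-0.176,0],[0,0,0,1.15,0,-0.202,0],[0,0,0,1.3,0,-0.229,0],[0,0,0,1.45,0,-0.255,0],[0,0,0,1.6,0,-0.28,0],[0,0,0,1.75,0,-0.308,0],[0,0,0,1.9,0,-0.334,0],[0,0,0,2.05,0,-0.36,0],[0,0,0,2.2,0,-0.387,0],[0,0,0,2.3,0,-0.405,0],[0,0,0,2.37,0,-0.417,0],[0,0,0,2.4,0,-0.422,0],[0,0,0,2.4,0,-0.422,0]]}}

```text
time_s: 5.62
position: [0.6314, -0.1543, 0.1991]
tcp_rot: [[0.766, -0.033, 0.642], [-0.024, -0.999, -0.023], [0.643, 0.002, -0.766]]
force: [-1.8, -1.3, -0.8]
opening: 0.004
grasp_force: 0.7
```

Run:
```python
from h import *
s=read_state();print(s['joint_positions'].round(1),s['position'].round(4),s['force'].round(1),s['tcp_rot'].round(3)[2])
ims=[cap('top')['image'].astype(float) for _ in range(6)];im=np.mean(ims,0)
np.save('/tmp/avg.npy',im)
o=np.clip(cv2.resize(im[110:190,235:355],(800,533),interpolation=cv2.INTER_CUBIC)*1.6,0,255)
cv2.imwrite('pics/t3.png',o)
```

```text
[-32.7  26.8 110.7  71.4  20.2  -4.8] [ 0.6314 -0.1543  0.1991] [-1.8 -1.3 -0.8] [ 0.643  0.002 -0.766][ WARN:0@8.683] global loadsave.cpp:1063 imwrite_ Unsupported depth image for selected encoder is fallbacked to CV_8U.
```

View pics/t3.png

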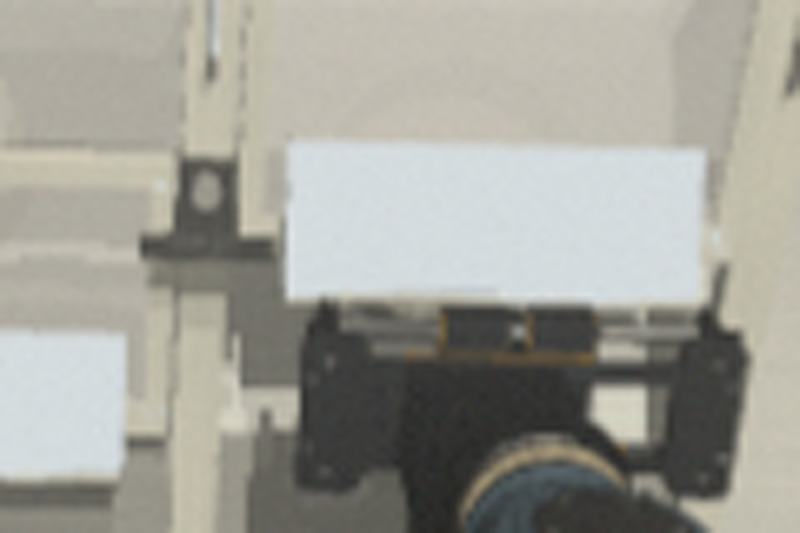

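```bash
cat > meas.py <<'E'
from h import *
import fit2 as F, sys
q=F.r.x
im=np.load('/tmp/avg.npy').mean(2)
def show(cols,r0,r1):
    for c in cols: print(c,r0,im[r0:r1,c].round(0).astype(int))
if __name__=='__main__':
    t=F.t
    for ds in(-.03,-.02,-.01,0,.01): print(ds,F.proj(t,F.edge(q[:3],q[5]+ds,[.031,-.031,-.036,-.05,-.1,-.2],q[6])).round(2).tolist())
    show([257,258,259,260,272,273,274,275],142,153)
    show([279,280,281,282,284,340,338],148,162)
    show([200,215,230,245],178,188)
E
python3 meas.py
```

```text
-0.03 [[255.68, 156.72], [275.87, 157.06], [277.5, 157.09], [282.06, 157.17], [298.35, 157.46], [330.94, 158.03]]
-0.02 [[255.73, 154.05], [276.04, 154.4], [277.68, 154.43], [282.26, 154.51], [298.64, 154.79], [331.41, 155.37]]
-0.01 [[255.79, 151.36], [276.21, 151.71], [277.85, 151.73], [282.47, 151.81], [298.94, 152.1], [331.89, 152.68]]
0 [[255.85, 148.63], [276.38, 148.98], [278.04, 149.01], [282.67, 149.09], [299.24, 149.38], [332.37, 149.96]]
0.01 [[255.91, 145.88], [276.55, 146.23], [278.22, 146.26], [282.88, 146.34], [299.54, 146.63], [332.86, 147.21]]
257 142 [109 111 103  74  51  50  65  84  91  87  84]
258 142 [115 116 106  75  50  50  59  77  78  74  75]
259 142 [116 116 102  73  52  52  54  74  78  74  76]
260 142 [109 108  90  60  54  51  53  69  76  76  75]
272 142 [116 116 117  86  52  50  49  65  72  70  70]
273 142 [116 116 118  86  51  50  50  64  71  71  71]
274 142 [115 117 116  85  51  51  50  63  70  70  71]
275 142 [114 118 115  87  58  59  54  64  71  71  71]
279 148 [136 136 136 136 136 136 125  93  70  70  68  69  67  66]
280 148 [136 137 136 135 136 136 126  93  70  69  64  65  58  50]
281 148 [136 136 137 136 136 136 125  93  67  61  46  34  37  38]
282 148 [137 137 135 135 136 136 120  82  54  46  36  37  38  41]
284 148 [135 136 135 136 136 134 110  67  39  34  35  34  38  39]
340 148 [120 121 126 127 124 125 123 101  60  36  34  36  38  41]
338 148 [136 136 136 136 136 135 133 120  92  75  70  82  68  39]
200 178 [137 132 117  83  63  65  63  77  86  87]
215 178 [136 125 121  96  65  63  62  75  84  84]
230 178 [137 138 136 116  80  62  62  62  75  84]
245 178 [136 136 132 116  84  62  61  62  76  84]
```

Request:
{"name": "send_rows", "arguments": {"commands": [[0,0,0,0.1,0,-0.018,0],[0,0,0,0.2,0,-0.035,0],[0,0,0,0.3,0,-0.053,0],[0,0,0,0.4,0,-0.07,0],[0,0,0,0.48,0,-0.085,0],[0,0,0,0.53,0,-0.093,0],[0,0,0,0.56,0,-0.098,0],[0,0,0,0.56,0,-0.098,0],[0,0,0,0.56,0,-0.098,0]]}}

```text
time_s: 6.67
position: [0.6425, -0.1544, 0.2123]
tcp_rot: [[0.766, -0.033, 0.642], [-0.024, -0.999, -0.022], [0.643, 0.002, -0.766]]
force: [-0.1, -0.8, -1.8]
opening: 0.003
grasp_force: 0.7
```

Run:
```python
from h import *
s=read_state();print(s['position'].round(4),s['force'].round(1),s['tcp_rot'].round(3)[2])
im=np.mean([cap('top')['image'].astype(float) for _ in range(10)],0);np.save('/tmp/avg.npy',im)
cv2.imwrite('pics/t4.png',np.clip(cv2.resize(im[130:170,245:345],(800,320),interpolation=cv2.INTER_CUBIC)*1.6,0,255).astype(np.uint8))
import meas
meas.show([257,258,259,260,272,273,274,275],142,153)
meas.show([277,278,279,280,281,282,283,284,286,330,334,338,340,342],144,158)
```

```text
[ 0.6425 -0.1544  0.2123] [-0.1 -0.8 -1.8] [ 0.643  0.002 -0.766]
257 142 [111 111 104  74  51  51  63  85  91  88  84]
258 142 [116 116 106  74  51  50  58  77  79  75  76]
259 142 [116 115 104  72  51  52  54  74  79  76  75]
260 142 [109 108  89  61  53  50  54  68  76  76  74]
272 142 [116  97  76  61  52  51  49  64  71  71  70]
273 142 [116  98  76  60  51  50  50  63  72  70  71]
274 142 [116  98  76  61  50  49  50  63  70  71  71]
275 142 [116  98  76  61  53  52  51  65  71  70  70]
277 144 [74 75 81 84 85 83 74 70 71 70 69 70 70 70]
278 144 [120 118 129 137 132 120  87  67  70  70  70  70  69  70]
279 144 [136 137 136 137 131 116  85  67  70  68  69  70  69  67]
280 144 [138 137 137 137 128 113  85  67  69  69  66  66  60  55]
281 144 [137 137 136 136 127 113  88  68  69  56  46  40  37  38]
282 144 [137 136 137 138 128 114  88  68  64  49  36  37  39  39]
283 144 [136 137 136 137 129 104  64  38  33  34  35  40  41  38]
284 144 [136 137 137 137 130 106  67  41  34  33  35  38  39  40]
286 144 [137 137 136 136 129 117  89  56  47  49  44  39  40  39]
330 144 [136 137 136 137 136 131 121 102  96  87  85  73  81 114]
334 144 [137 137 136 135 137 129 123  99  72  63  75  71  58  65]
338 144 [136 136 137 136 136 127 125 117 118 112  84  63  45  34]
340 144 [132 131 131 131 131 125 121  94  51  46  56  54  41  41]
342 144 [116 114 108 105 105  97  80  55  36  35  35  36  38  40]
```

View pics/t4.png

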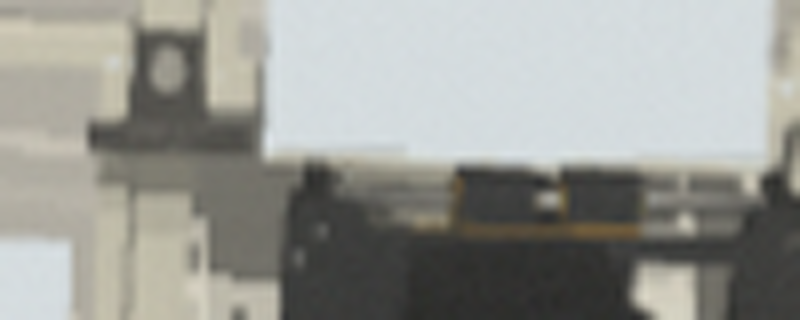

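Request:
{"name": "send_rows", "arguments": {"commands": [[0,0,0,0.04,0,-0.007,0],[0,0,0,0.08,0,-0.014,0],[0,0,0,0.11,0,-0.02,0],[0,0,0,0.125,0,-0.022,0],[0,0,0,0.125,0,-0.022,0],[0,0,0,0.125,0,-0.022,0]]}}

```text
time_s: 7.67
position: [0.6448, -0.1545, 0.215]
tcp_rot: [[0.766, -0.033, 0.642], [-0.024, -0.999, -0.022], [0.643, 0.002, -0.766]]
force: [-0.7, -0.6, -1.3]
opening: 0.007
grasp_force: 1.1
```

```bash
cat > m2.py <<'E'
from h import *
s=read_state();print(s['position'].round(4),s['force'].round(1))
im=np.mean([cap('top')['image'].astype(float) for _ in range(10)],0);np.save('/tmp/avg.npy',im)
import meas
meas.show([256,257,258,259,272,273,274,275],144,152)
meas.show([278,279,280,281,282,284,300,320,330,334,338,340,342],144,153)
E
python3 m2.py
```

```text
[ 0.6448 -0.1545  0.215 ] [-0.7 -0.6 -1.3]
256 144 [100  72  52  51  70  96 104 104]
257 144 [104  74  50  51  64  87  92  88]
258 144 [106  75  52  50  58  77  79  76]
259 144 [104  72  52  52  53  74  79  76]
272 144 [70 60 51 51 49 64 72 70]
273 144 [71 60 51 50 49 63 71 72]
274 144 [71 61 51 50 47 63 71 71]
275 144 [72 61 53 51 50 65 70 70]
278 144 [124 121 119 118 115  90  70  71  70]
279 144 [137 137 136 127 114  94  73  71  69]
280 144 [137 137 138 128 116  93  74  70  67]
281 144 [137 137 137 128 116  91  70  69  56]
282 144 [136 137 137 130 116  87  66  59  44]
284 144 [137 137 136 129 104  66  39  34  33]
300 144 [137 137 137 136 136 120  97  86  70]
320 144 [136 137 136 137 134 101  52  37  40]
330 144 [136 137 137 136 130 118 101  97  88]
334 144 [137 137 137 137 128 126 104  73  63]
338 144 [138 136 136 138 130 129 118 119 106]
340 144 [132 131 130 131 130 127 101  69  55]
342 144 [114 113 109 106 105  88  56  38  36]
```

Request:
{"name": "send_rows", "arguments": {"commands": [[0,0,0,-0.1,0,0.02,0],[0,0,0,-0.3,0,0.05,0],[0,0,0,-0.5,0,0.09,0],[0,0,0,-0.6,0,0.1,0],[0,0,0,-0.6,0,-0.2,0],[0,0,0,-0.6,0,-0.8,0],[0,0,0,-0.6,0,-1.4,0],[0,0,0,-0.6,0,-2,0],[0,0,0,-0.8,0,-2.7,0],[0,0,0,-1.4,0,-3.4,0],[0,0,0,-2.2,0,-4,0],[0,0,0,-3,0,-4.5,0],[0,0,0,-3,0,-4.5,0],[0,0,0,-3,0,-4.5,0]]}}

```text
time_s: 9.33
position: [0.4887, -0.1499, 0.2612]
tcp_rot: [[0.765, -0.036, 0.643], [-0.026, -0.999, -0.025], [0.643, 0.002, -0.766]]
force: [-0.2, -0.4, -0.4]
opening: 0.005
grasp_force: 0.0
```

```bash
python3 m2.py
python3 - <<'E'
from h import *
im=np.load('/tmp/avg.npy')
cv2.imwrite('pics/t5.png',np.clip(cv2.resize(im[80:210,165:365],(800,520),interpolation=cv2.INTER_CUBIC)*1.6,0,255).astype(np.uint8))
E
```

```text
[ 0.4887 -0.1499  0.2612] [-0.2 -0.4 -0.4]
256 144 [ 94  68  50  47  66  91 100  99]
257 144 [99 70 49 49 62 82 86 83]
258 144 [101  71  48  49  57  74  75  71]
259 144 [99 70 49 49 53 70 76 72]
272 144 [68 58 48 47 48 60 68 68]
273 144 [68 57 49 48 47 61 67 67]
274 144 [68 59 48 48 47 61 68 68]
275 144 [67 58 50 50 50 61 68 68]
278 144 [119 116 114 112 109  84  66  68  66]
279 144 [131 130 130 122 109  84  67  68  66]
280 144 [130 130 130 122 110  90  70  67  67]
281 144 [130 130 130 122 111  87  68  69  68]
282 144 [130 131 130 124 112  87  68  68  68]
284 144 [131 130 130 123 112  86  61  64  66]
300 144 [130 130 130 130 129 114  92  84  84]
320 144 [131 130 131 131 127 114  83  71  71]
330 144 [131 130 130 130 124 111  96  91  98]
334 144 [130 131 130 130 122 120  99  71  67]
338 144 [130 130 130 130 124 123 113 114 122]
340 144 [125 125 125 126 125 123 116 117 120]
342 144 [110 107 103 101 101  94  87  73  64]
```

View pics/t5.png

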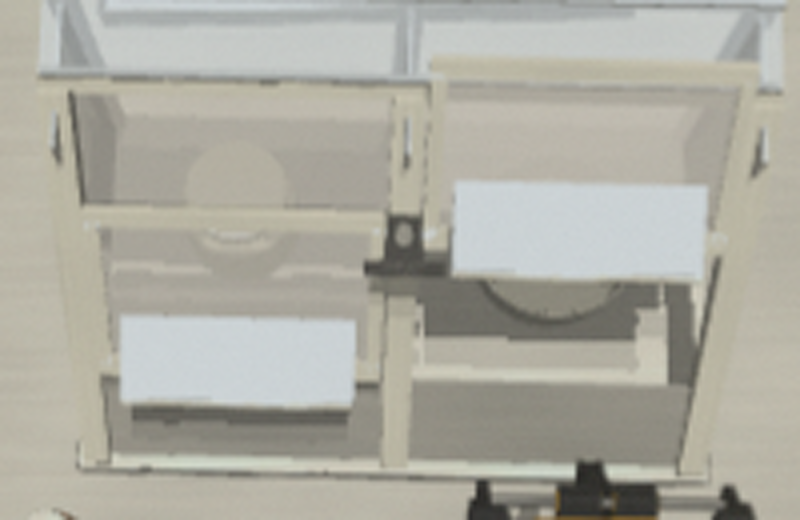

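The right ledge front edge (crop row about 278, columns 455–705) lines up with the underside of the pointer's bar (row about 274 at column 445, allowing for the cabinet's slight turn). The difference is well under 1 mm. The left window is where it was, and the hand is clear.

```bash
python3 -c "
from rig import bot
print(bot.hand_in())"
```

```text
the job is handed in; nothing more can be done
None
```

I raised the right window, the one with the bare aluminium tin behind it, until its ledge was level with the pointer (within about 1 mm in the camera image); the left window and pointer had not moved, the hand ended clear, and the job is handed in.

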